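Feel out the dragging rotation stage

ROBOT

A 6-joint arm with a two-finger parallel gripper is mounted at the origin on the work surface. World frame = base frame: x ahead of the robot, y to its left, z up, the work surface at z = 0. Lengths are in m, angles in degrees, forces in N, time in s.
With the tool pointing down it reaches from about 0.375 to 0.925 m from the base axis. Payload 5.7 kg.
Tool frame: the origin (TCP) lies midway between the tips of the shut fingers; the grasp point (between the pads) lies 19 mm behind it; x points along the fingers, y is the direction in which the jaws open and shut, and the axes are right-handed (so a half turn about x gives the same grasp; the last joint's range is limited). The gripper opens to 88 mm and grips with 3 to 60 N. Pads are 20 mm wide; open, the fingers measure 115 mm over their backs; the gripper's body (75 mm by 178 mm) begins 61 mm behind the grasp point.
Start: joints at [69.379, 20.558, 86.54, -0, 72.909, -6.595], TCP at [0.145, 0.582, 0.223] pointing down, gripper open.
Joint ranges: [-170.27, 170.27], [-57.76, 135], [12.27, 136.19], [-55.21, 235.2], [11.17, 155.16], [-170.74, 170.74]. Speed limits (degrees/s): [136.94, 136.94, 180, 180, 180, 180].

INTERFACE

Orientations are given as [roll, pitch, yaw] about the fixed x, y, z axes, in that order (R = Rz(yaw) Ry(pitch) Rx(roll)).
In Python, from workcell import read_state, eyes, job gives the robot as it stands. The module is installed in compiled form; this text tells all that it offers.
- The arm moves only by the tool carry_out, never from a script. Its argument "steps" is text: rows parted by semicolons, each of 7 numbers parted by spaces: the shift along the tool's x, y, z in mm, then the turn, a rotation vector about the tool's x, y, z in rad, then the closure, from -1 (fully open) to 1 (shut). In form: dx dy dz wx wy wz claw; .... A call has 1 to 10 rows; each row shifts and turns the pose as measured when the row begins, along the tool's axes as they then stand; what a row does not reach is not made up. A row lasts 1/10 s, in which the tool goes at most 50 mm and 8.59 degrees, less where a joint would pass 70% of its speed; a pose out of reach is approached as far as the arm can. A call is refused whole if a number of a shift passes 50 or a number of a turn 0.15, either way. A call with a gripper value outside its range is refused whole. The fingers move at their own pace and stop on an object; "squeeze" is the grip in N (left out, the last holds). Time passes only in rows, so rows that do not move let the fingers close. It gives the time, the measured TCP pose, the force and the opening at its end, in the units of the state.
- read_state(): the state, without advancing time (a new reading comes with each control period).
- eyes.snapshot(name): name is "side" or "top"; returns a dict with "pixels" (384x512x3 uint8, blue, green, red), "fov_y" (degrees; the focal length in pixels is half the picture's height over the tangent of half this angle, whatever the lens; pixels are square), "cx", "cy" (the principal point, pixels), "dist" ([k1, k2, p1, p2, k3] as OpenCV has them; the pictures are not rectified), "position" and "attitude" of the camera in the world. Camera axes: x right, y down, z forward; pixel columns grow to the right and rows downward; lengths in m; the calibration is good to about 2 mm. A picture is of the moment at which its call begins. There is no depth.
- job.finish_job(): hands the job in, once; it reports no verdict.
Trained networks look in the newest picture that a camera, given by its name, has taken for a name from the list of things; names that differ only in an ending like _2 or _b are one class to them, and where a whole thing is asked for, a point or a joint stands for the part that bears it (a point fixed in the world has none). Each returns a list of dicts, best first, with "p" (0 to 1); they miss things now and then, are a little off and sometimes report something else, mostly with a low value. They report only what shows in the picture. A call takes as long as a camera call.
- eyes.search_frame(target, camera): "box" ([left, top, right, bottom] in pixels, round what is visible of it).
- eyes.cut_out(target, camera): "region" (384x512 bool, what is visible of it) and "box" ([left, top, right, bottom] in pixels, round what is visible of it).
- eyes.landmark_of(target, camera): "uv" ([column, row] in pixels: a listed point, or the origin of a listed thing).
The state is a dict: "time": time; "joints": joint angles; "qd": joint speeds; "tau": joint torques, N m; "tcp_pos": TCP position; "orientation": TCP orientation; "contact_force": force on the tool from outside, world axes, zero at the start; "wrist_torque": the same for the moment, N m; "gripper_width": opening from 0.0 (shut) to 1.0 (fully open).
Only numpy, scipy, OpenCV 4.12 (cv2) and the standard library are available. Lean on these libraries where they do the work, as an engineer would, in place of code of your own. Each camera call takes 0.05 s, during which the arm holds its last target.

TASK

Three manual rotation stages stand on the dowel pins of the assembly plate, and one of them has a bad bearing: swing the lever of each platform round by 30 degrees or more, feeling how hard it turns, and leave it turned. Then lift the one that drags straight off its pins and set it down gently, upright, in the free part of the repair tray; leave the two smooth ones seated, do not lean on the stages, and do not disturb the other things.

Things in the scene. Friction and masses are not known exactly. Their poses are not given: they have to be found in the camera images.
- plate: Aluminium assembly plate, fixed, 100 x 400 x 12 mm (x, y, z). Origin: centre of its underside, on the table. Along its y it has three places 130 mm apart, each with two upright dowel pins (6 mm thick, 7 mm high, 32 mm apart along y) and a rotation stage on them. The three stages look alike; which one drags, and at which place it stands, is drawn anew each time and can only be felt.
- place_1 (a point): Place at the plate's +y end: point on the upright axis of the stage there, half-way up its knurled ring (38 mm above the table); it stays with the plate, axes as the plate's. Stage: 0.3 to 0.45 kg; square black base 50 x 50 x 14 mm flat on the plate, square with it, a small thumbscrew low on its -x side; its two blind holes, 10 mm deep, fit over the pins with 1 mm of play all round.
- place_2 (a point): The same point at the middle place. Above each base is the platform: a knurled black ring, 56 mm diameter, 22 mm high (27 to 49 mm above the table), that turns endlessly either way on the base. At half height a level lever, 6 mm thick with a 12 mm ball at its end, sticks out of the ring to 72 mm from the axis; all three start pointing along the plate's +x, within 6 degrees.
- place_3 (a point): The same point at the plate's -y end. A smooth bearing takes 0.01 to 0.02 N m to turn, the bad one about 0.3 N m (6 N on the lever at 50 mm), as steady friction; none coasts or springs back. The base's corners stick out 7 mm beyond the ring, up to 26 mm above the table: keep fingertips above that. A grip of 15 to 25 N on the ring lifts a stage. In the rules: stage_a and _b smooth, stage_c drags.
- tray: Repair tray, fixed, open grey plastic box 190 x 250 x 35 mm (x, y, z), walls and floor 4 mm. Origin: centre of its underside, on the table. A worn micrometer head lies in its +y part; its -y part is free.
- free_spot (a point): Middle of the free part of the tray, on its inner floor (4 mm above the table), 40 mm to -y of the tray's centre: 80 mm or more from the walls. A stage standing here has the middle of its ring 26 mm above this point.
- micrometer_head: Bystander: micrometer head lying in the tray, 72 mm long, 20 mm wide, 18 mm high; origin on the tray floor.
- lens_tube: Bystander: upright black lens tube, 31 mm diameter, 40 mm high, beside the plate on its +x side.
- clamp_fork: Bystander: flat steel clamping fork, 76 x 32 x 8 mm, beside the plate on its -x side.
- pillar_post: Bystander: upright steel pillar post, 31 mm diameter, 50 mm high, beside the plate on its +x side.
- hex_key: Bystander: hex key lying flat, about 100 mm long.
- ball_driver: Bystander: screwdriver-like ball driver lying flat, 170 mm long.
- screw_box: Bystander: small clear open screw box, 70 x 100 x 28 mm.
- mirror_mount: Bystander: black mirror mount standing on its edge, 46 mm wide and high, 36 mm deep.

How it is judged:
By the outcome, as a careful person would: the job done as asked, in the order asked, and still so for the second after the job is handed in, with the robot touching nothing.
It also fails if it takes over 67 s, if anything falls off the work surface, if the arm or the gripper's body presses on something with over 40 N, if the wrist force passes 120 N, or if a joint passes its speed limit or range.

## Working session

There is one attempt and no reset: what is moved stays moved. The work goes in short steps, Python scripts to look and compute and a tool call to move; the robot and the scene stay as the last step left them, time stands still between calls to the robot, and variables do not carry over. Pictures are saved under pics/ and viewed, and the job is handed in when it is done.

Besides the shell and the picture viewer there is one more tool, called as a command line: name --argument value ..., lists and objects as JSON in quotes. carry_out: Moves the arm, as the interface text tells. Its arguments: {"type":"object","properties":{"steps":{"type":"string"},"squeeze":{"type":"number"}},"required":["steps"]}

```bash
mkdir -p pics
cat > h.py <<'E'
import numpy as np, cv2
from scipy.spatial.transform import Rotation as R
from workcell import read_state, eyes, job
def K(s):
    f=s["pixels"].shape[0]/2/np.tan(np.radians(s["fov_y"]/2))
    return np.array([[f,0,s["cx"]],[0,f,s["cy"]],[0,0,1]])
def att(s):
    a=np.array(s["attitude"],float)
    return a if a.shape==(3,3) else (R.from_euler('xyz',a,degrees=True).as_matrix() if a.size==3 else None)
def ray(s,uv):
    p=cv2.undistortPoints(np.array(uv,float).reshape(-1,1,2),K(s),np.array(s["dist"],float)).reshape(-1,2)
    d=np.c_[p,np.ones(len(p))]@att(s).T
    return np.array(s["position"]),d
def onz(s,uv,z):
    o,d=ray(s,uv); t=(z-o[2])/d[:,2]; return o+t[:,None]*d
def proj(s,P):
    A=att(s).T; return cv2.projectPoints(np.array(P,float).reshape(-1,1,3),cv2.Rodrigues(A)[0],-A@np.array(s["position"]),K(s),np.array(s["dist"],float))[0].reshape(-1,2)
E
python3 - <<'E'
from h import *
print(read_state())
for n in("top","side"):
    s=eyes.snapshot(n); cv2.imwrite(f"pics/{n}0.png",s["pixels"])
    print(n,{k:v for k,v in s.items() if k!="pixels"})
    for t,z in(("place_1",.038),("place_2",.038),("place_3",.038),("plate",0),("tray",0),("free_spot",.004),("micrometer_head",.004),("lens_tube",0),("pillar_post",0),("clamp_fork",0)):
        for r in eyes.landmark_of(t,n)[:4]:
            print(t,round(r["p"],2),np.round(r["uv"],1),np.round(onz(s,r["uv"],z)[0],4))
E
```

```text
{'time': 0.0, 'joints': array([ 6.93802136e+01,  2.05966966e+01,  8.65980777e+01,  1.11948989e-03,
        7.29109850e+01, -6.59346602e+00]), 'qd': array([ 0.09722733, -0.01021241, -0.05432337,  0.02624554,  0.04111585,
       -0.05721   ]), 'tau': array([-3.11065764e-03, -5.15368366e+01, -2.70729375e+01,  6.70753559e-02,
        3.48586519e-02, -1.17101777e-04]), 'tcp_pos': array([0.14515986, 0.5814542 , 0.22182854]), 'orientation': array([ -97.17283091,   89.89423536, -111.19948125]), 'contact_force': array([ 0.70201967, -0.57204256, -0.86330662]), 'wrist_torque': array([-0.03186413, -0.0184235 , -0.04668068]), 'gripper_width': 0.9998679202711507}
top {'fov_y': 57.502965920745915, 'cx': 257.54085827090404, 'cy': 188.65078212458624, 'dist': array([0.01507785, 0.        , 0.        , 0.        , 0.        ]), 'position': array([0.36986279, 0.11875969, 1.00235729]), 'attitude': array([-1.67377379e+02,  1.11949060e-01, -9.57492225e+01])}
place_1 0.97 [387.5 213.6] [ 0.4782 -0.2523  0.038 ]
place_1 0.93 [341.7 221.8] [ 0.4682 -0.1228  0.038 ]
place_1 0.83 [295.2 225.9] [0.4698 0.0063 0.
[... 1372 characters left out ...]
ce_2 0.55 [271.2 278.8] [ 0.4739 -0.1155  0.038 ]
place_3 0.71 [311.4 327.8] [ 0.4787 -0.2536  0.038 ]
place_3 0.6 [241.9 245.8] [4.656e-01 2.000e-04 3.800e-02]
place_3 0.55 [271.2 278.8] [ 0.4739 -0.1155  0.038 ]
plate 0.86 [275.  289.9] [ 0.4784 -0.1261  0.    ]
tray 0.56 [196.  172.5] [ 0.5045  0.3524 -0.    ]
free_spot 0.69 [201.4 175.4] [0.5112 0.3262 0.004 ]
free_spot 0.54 [277.9 184.1] [0.6895 0.1615 0.004 ]
micrometer_head 0.63 [176.4 160.3] [0.4753 0.4387 0.004 ]
lens_tube 0.54 [300.2 239.6] [ 0.6183 -0.0415  0.    ]
pillar_post 0.8 [335.2 276.3] [ 0.621  -0.1748  0.    ]
pillar_post 0.39 [301.9 238.4] [ 0.6245 -0.0408  0.    ]
clamp_fork 0.89 [258.2 334. ] [ 0.389  -0.1918  0.    ]
```

View pics/top0.png

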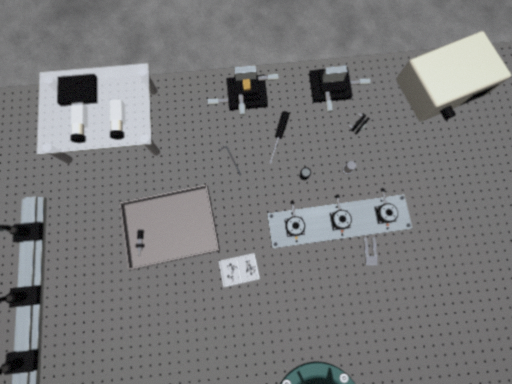

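View pics/side0.png

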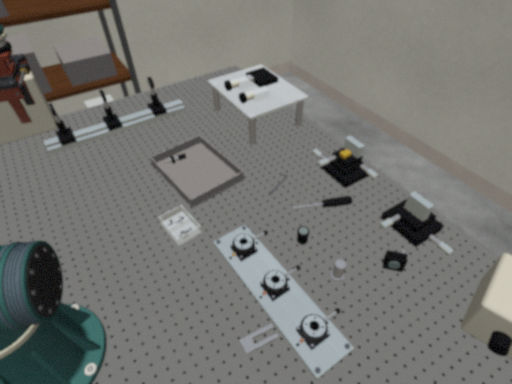

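Run:
```python
from h import *
s=eyes.snapshot("top"); im=s["pixels"]
print(proj(s,[[.145,.58,.2]]))
cv2.imwrite("pics/tz.png",cv2.resize(im[155:275,260:420],None,fx=5,fy=5,interpolation=cv2.INTER_CUBIC))
t=eyes.snapshot("side")
cv2.imwrite("pics/sz.png",cv2.resize(t["pixels"][215:375,205:365],None,fx=3.7,fy=3.7,interpolation=cv2.INTER_CUBIC))
for n,q in(("top",s),("side",t)):
  for nm in("plate","tray"):
    r=eyes.cut_out(nm,n)[0]; m=r["region"].astype(np.uint8)
    c=max(cv2.findContours(m,0,2)[0],key=cv2.contourArea)
    ap=cv2.approxPolyDP(cv2.convexHull(c),4,True).reshape(-1,2); print(n,nm,ap.tolist()); print(np.round(onz(q,ap,.012 if nm=="plate" else .035),3).tolist())
```

```text
[[ 45.29961075 402.89807038]]
top plate [[411, 224], [273, 246], [268, 215], [401, 195]]
[[0.445, -0.323, 0.012], [0.423, 0.072, 0.012], [0.511, 0.077, 0.012], [0.531, -0.311, 0.012]]
top tray [[206, 185], [220, 250], [129, 269], [120, 203]]
[[0.611, 0.243, 0.035], [0.425, 0.218, 0.035], [0.4, 0.465, 0.035], [0.583, 0.487, 0.035]]
side plate [[216, 240], [244, 225], [353, 349], [316, 378], [223, 257]]
[[0.428, 0.07, 0.012], [0.515, 0.074, 0.012], [0.531, -0.325, 0.012], [0.434, -0.327, 0.012], [0.417, 0.014, 0.012]]
side tray [[341, 260], [342, 278], [335, 280], [334, 264]]
[[0.644, -0.162, 0.035], [0.612, -0.2, 0.035], [0.595, -0.195, 0.035], [0.622, -0.162, 0.035]]
```

View pics/tz.png

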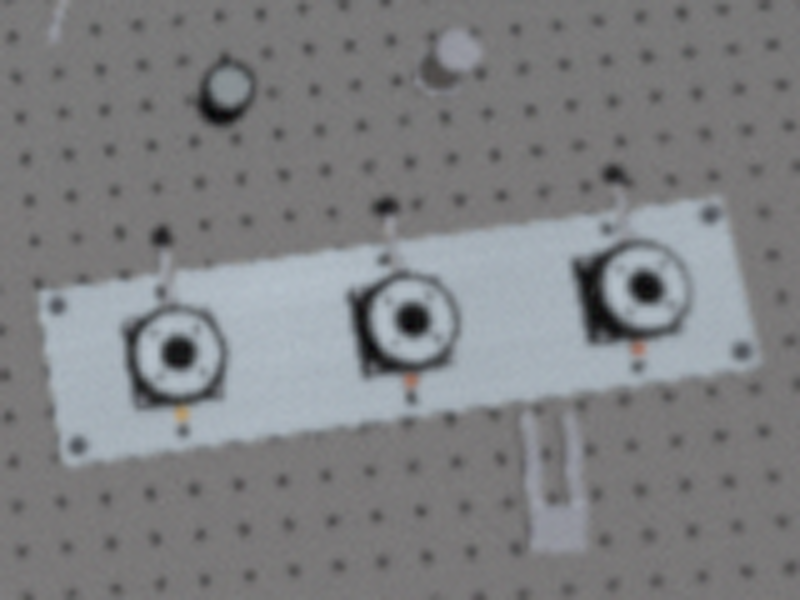

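View pics/sz.png

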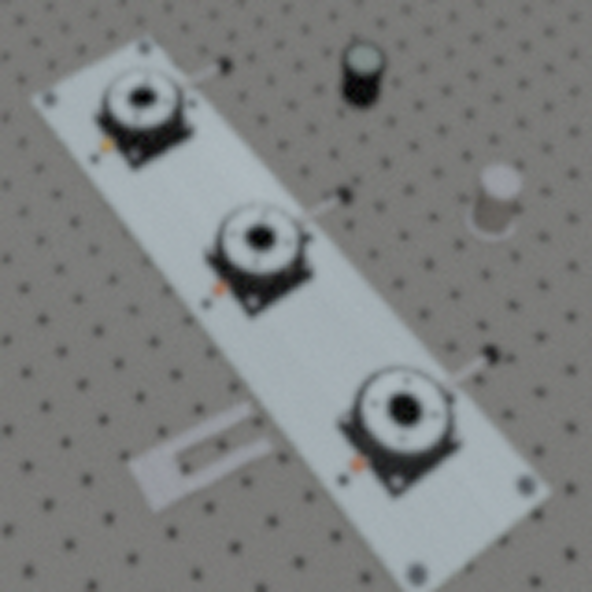

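Run:
```python
from h import *
from scipy.optimize import least_squares
s=eyes.snapshot("top");t=eyes.snapshot("side")
T=lambda p:(np.array(p,float)+.5)/5-.5+[260,155]
S=lambda p:(np.array(p,float)+.5)/3.7-.5+[205,215]
dt=T([(178,352),(412,320),(646,287)]);ds=S([(143,97),(261,237),(404,409)])
ct=T([(38,290),(722,198),(762,360),(65,465)]);cs=S([(150,37),(550,492),(32,98)])
for n,q,d in(("top",s,dt),("side",t,ds)):
    print(n,np.round(onz(q,d,.049),4).tolist())
C=np.array([[.05,.2],[.05,-.2],[-.05,-.2],[-.05,.2]])
def W(x,P,z):
    a=x[2];Rm=np.array([[np.cos(a),-np.sin(a)],[np.sin(a),np.cos(a)]])
    return np.c_[np.array(P)@Rm.T+x[:2],np.full(len(P),z)]
D=[[0,.13],[0,0],[0,-.13]]
def res(x,use="ts"):
    r=[]
    if 't' in use:r+=[proj(s,W(x,D,.049))-dt,proj(s,W(x,C,.012))-ct]
    if 's' in use:r+=[proj(t,W(x,D,.049))-ds,proj(t,W(x,C[[0,1,3]],.012))-cs]
    return np.concatenate(r).ravel()
for u in("t","s","ts"):
    f=least_squares(res,[.474,-.122,.03],args=(u,)); x=f.x
    print(u,x[:2],np.degrees(x[2]),np.abs(f.fun).max(), np.round(W(x,D,.038)[:,:2],4).tolist())
bt=T([(162,237),(387,206),(614,174)]);bs=S([(226,66),(345,195),(491,354)])
for q,b in((s,bt),(t,bs)):
    B=onz(q,b,.038)[:,:2]; v=B-W(x,D,.038)[:,:2]; print(np.round(B,4).tolist(),np.hypot(*v.T),np.degrees(np.arctan2(v[:,1],v[:,0])))
print("lens/pillar tops",onz(s,T([(230,87),(460,50)]),.04),onz(s,T([(460,50)]),.05),onz(t,S([(363,57)]),.04),onz(t,S([(502,183)]),.05))
cv2.imwrite("pics/trz.png",cv2.resize(s["pixels"][175:290,105:280],None,fx=4.5,fy=4.5,interpolation=cv2.INTER_CUBIC))
```

```text
top [[0.4711, 0.0072, 0.049], [0.4757, -0.1222, 0.049], [0.481, -0.2524, 0.049]]
side [[0.4723, 0.004, 0.049], [0.4776, -0.1256, 0.049], [0.4822, -0.2553, 0.049]]
t [ 0.47638116 -0.12276414] 2.367236113007943 1.062540519918656 [[0.471, 0.0071], [0.4764, -0.1228], [0.4818, -0.2527]]
s [ 0.47703905 -0.12590702] 2.087480004712043 0.8999697699313458 [[0.4723, 0.004], [0.477, -0.1259], [0.4818, -0.2558]]
ts [ 0.47686245 -0.12450527] 2.1988222952097036 1.163670168994912 [[0.4719, 0.0054], [0.4769, -0.1245], [0.4819, -0.2544]]
[[0.5371, 0.0069], [0.542, -0.1209], [0.5474, -0.2505]] [0.06526485 0.0652503  0.06567496] [1.29432316 3.16656216 3.40679161]
[[0.5382, 0.0029], [0.5435, -0.1243], [0.5487, -0.2537]] [0.06636235 0.06666203 0.06684365] [-2.14126785  0.17239954  0.57514773]
lens/pillar tops [[ 0.61904454 -0.04194311  0.04      ]
 [ 0.62750665 -0.17539954  0.04      ]] [[ 0.62482943 -0.17234289  0.05      ]] [[ 0.62105069 -0.04347004  0.04      ]] [[ 0.62549218 -0.17613201  0.05      ]]
```

View pics/trz.png

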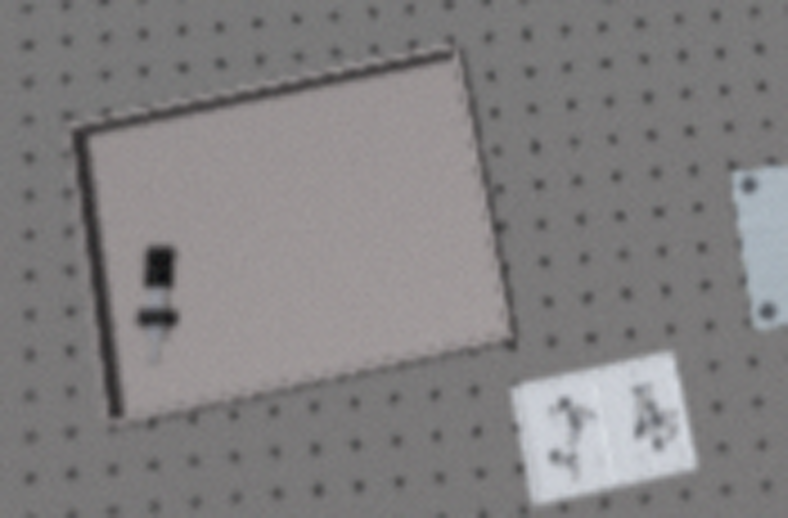

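```bash
cat >> h.py <<'E'
def pose():
    st=read_state(); return np.array(st["tcp_pos"]),R.from_euler('xyz',st["orientation"],degrees=True).as_matrix(),st
def Rdown(yaw):  # tool x down, tool y at world yaw
    a=np.radians(yaw); x=np.array([0,0,-1.]); y=np.array([np.cos(a),np.sin(a),0]); return np.c_[x,y,np.cross(x,y)]
def plan(wps,claw,step=45,p=None,Rm=None):
    """wps: list of (xyz, yaw, maxstep_mm)"""
    if p is None: p,Rm,_=pose()
    rows=[]
    for P,yaw,st in wps:
        P=np.array(P); Rt=Rdown(yaw)
        w=R.from_matrix(Rm.T@Rt).as_rotvec()
        n=max(1,int(np.ceil(np.linalg.norm(P-p)*1000/st-1e-6)),int(np.ceil(np.linalg.norm(w)/.145)))
        for i in range(n):
            Pi=p+(P-p)/n; dl=Rm.T@(Pi-p)*1000; rows.append((np.round(dl,1),np.round(w/n,3)))
            p_=Pi; Rm=Rm@R.from_rotvec(w/n).as_matrix(); p=p_; 
            n_=n
            if i<n-1:
                # keep remaining fraction
                w=w*(n-1-i)/n if False else w
                P=P
            # recompute n relative to remaining
            pass
            if i<n-1:
                pass
        # loop used fixed fractions of the remaining; redo below
    return rows
def plan(wps,claw,p=None,Rm=None):
    if p is None: p,Rm,_=pose()
    rows=[]
    for P,yaw,st in wps:
        P=np.array(P,float); w=R.from_matrix(Rm.T@Rdown(yaw)).as_rotvec()
        n=max(1,int(np.ceil(np.linalg.norm(P-p)*1000/st-1e-6)),int(np.ceil(np.linalg.norm(w)/.145-1e-6)))
        d=(P-p)/n
        for i in range(n):
            rows.append(np.r_[np.round(Rm.T@d*1000,1),np.round(w/n,3),claw]); Rm=Rm@R.from_rotvec(w/n).as_matrix(); p=p+d
    for k in range(0,len(rows),10): print("; ".join(" ".join(f"{v:g}" for v in r) for r in rows[k:k+10])); print()
E
python3 - <<'E'
import re
s=open('h.py').read(); a=s.index("def plan(wps,claw,step"); b=s.index("def plan(wps,claw,p=None"); open('h.py','w').write(s[:a]+s[b:])
E
cat >> h.py <<'E'
PLC={1:np.array([.4719,.0054]),2:np.array([.4769,-.1245]),3:np.array([.4819,-.2544])}
def polar(k,r,ang,z):
    a=np.radians(ang+2.2); c=PLC[k]; return [c[0]+r*np.cos(a),c[1]+r*np.sin(a),z]
E
python3 - <<'E'
from h import *
s=eyes.snapshot("top")
T=lambda p:(np.array(p,float)+.5)/4.5-.5+[105,175]
c=onz(s,T([(78,128),(458,50),(513,345),(115,415)]),.035); print(np.round(c,4)); m=c.mean(0); ax=(c[0]+c[3]-c[1]-c[2])[:2]; ax/=np.linalg.norm(ax)
print(m,ax,"free",m[:2]-.04*ax)
p,Rm,_=pose(); print(np.round(Rm,3))
plan([(polar(1,50,-40,.15),2.2,45)],1)
E
```

```text
[[0.5827 0.4812 0.035 ]
 [0.6087 0.2425 0.035 ]
 [0.4224 0.2219 0.035 ]
 [0.4055 0.4618 0.035 ]]
[0.5048019  0.35184594 0.035     ] [-0.08942666  0.99599341] free [0.50837896 0.3120062 ]
[[-0.     0.242  0.97 ]
 [-0.     0.97  -0.242]
 [-1.    -0.     0.   ]]
0.1 -18.3 41.1 0.001 0 0 1; 0.1 -18.3 41.1 0.001 0 0 1; 0.1 -18.2 41.1 0.001 0 0 1; 0.1 -18.2 41.1 0.001 0 0 1; 0.1 -18.2 41.2 0.001 0 0 1; 0.1 -18.1 41.2 0.001 0 0 1; 0.1 -18.1 41.2 0.001 0 0 1; 0.1 -18 41.2 0.001 0 0 1; 0.1 -18 41.2 0.001 0 0 1; 0.1 -17.9 41.3 0.001 0 0 1

0.1 -17.9 41.3 0.001 0 0 1; 0.1 -17.8 41.3 0.001 0 0 1; 0.1 -17.8 41.3 0.001 0 0 1; 0.1 -17.7 41.3 0.001 0 0 1; 0.1 -17.7 41.4 0.001 0 0 1; 0.1 -17.6 41.4 0.001 0 0 1; 0.1 -17.6 41.4 0.001 0 0 1; 0.1 -17.5 41.4 0.001 0 0 1; 0.1 -17.5 41.4 0.001 0 0 1; 0.1 -17.4 41.5 0.001 0 0 1

0.1 -17.4 41.5 0.001 0 0 1; 0.1 -17.3 41.5 0.001 0 0 1; 0.1 -17.3 41.5 0.001 0 0 1; 0.1 -17.3 41.5 0.001 0 0 1; 0.1 -17.2 41.6 0.001 0 0 1; 0.1 -17.2 41.6 0.001 0 0 1; 0.1 -17.1 41.6 0.001 0 0 1; 0.1 -17.1 41.6 0.001 0 0 1; 0.1 -17 41.6 0.001 0 0 1; 0.1 -17 41.7 0.001 0 0 1

0.1 -16.
[... 28229 characters left out ...]
01 0 0 1; 0.1 33.4 30.1 0.001 0 0 1

0.1 33.5 30.1 0.001 0 0 1; 0.1 33.5 30 0.001 0 0 1; 0.1 33.5 30 0.001 0 0 1; 0.1 33.6 29.9 0.001 0 0 1; 0.1 33.6 29.9 0.001 0 0 1; 0.1 33.6 29.9 0.001 0 0 1; 0.1 33.7 29.8 0.001 0 0 1; 0.1 33.7 29.8 0.001 0 0 1; 0.1 33.7 29.8 0.001 0 0 1; 0.1 33.8 29.7 0.001 0 0 1

0.1 33.8 29.7 0.001 0 0 1; 0.1 33.8 29.6 0.001 0 0 1; 0.1 33.9 29.6 0.001 0 0 1; 0.1 33.9 29.6 0.001 0 0 1; 0.1 33.9 29.5 0.001 0 0 1; 0.1 34 29.5 0.001 0 0 1; 0.1 34 29.4 0.001 0 0 1; 0.1 34 29.4 0.001 0 0 1; 0.1 34.1 29.4 0.001 0 0 1; 0.1 34.1 29.3 0.001 0 0 1

0.1 34.1 29.3 0.001 0 0 1; 0.1 34.2 29.2 0.001 0 0 1; 0.1 34.2 29.2 0.001 0 0 1; 0.1 34.3 29.2 0.001 0 0 1; 0.1 34.3 29.1 0.001 0 0 1
```

```bash
sed -i 's|^    a=np.radians(ang+2.2); c=PLC\[k\]|    r=r/1000; a=np.radians(ang+2.2); c=PLC[k]|; s|^    for k in range(0,len(rows),10)|    assert len(rows)<60,len(rows)\n    for k in range(0,len(rows),10)|' h.py
python3 - <<'E'
from h import *
plan([(polar(1,50,-40,.12),2.2,42),(polar(1,50,-40,.035),2.2,30)],1)
E
```

```text
5.7 -27.8 27.9 0.072 0 0 1; 5.7 -25.7 29.8 0.072 0 0 1; 5.7 -23.5 31.6 0.072 0 0 1; 5.7 -21.2 33.2 0.072 0 0 1; 5.7 -18.8 34.6 0.072 0 0 1; 5.7 -16.3 35.9 0.072 0 0 1; 5.7 -13.7 36.9 0.072 0 0 1; 5.7 -11 37.8 0.072 0 0 1; 5.7 -8.3 38.5 0.072 0 0 1; 5.7 -5.5 39 0.072 0 0 1

5.7 -2.7 39.3 0.072 0 0 1; 5.7 0.1 39.4 0.072 0 0 1; 5.7 2.9 39.3 0.072 0 0 1; 5.7 5.7 39 0.072 0 0 1; 5.7 8.5 38.5 0.072 0 0 1; 5.7 11.2 37.8 0.072 0 0 1; 5.7 13.9 36.9 0.072 0 0 1; 5.7 16.5 35.8 0.072 0 0 1; 28.3 -0 -0 0 0 -0 1; 28.3 -0 -0 0 0 -0 1

28.3 -0 -0 0 0 -0 1
```

carry_out --steps "5.7 -27.8 27.9 0.072 0 0 1; 5.7 -25.7 29.8 0.072 0 0 1; 5.7 -23.5 31.6 0.072 0 0 1; 5.7 -21.2 33.2 0.072 0 0 1; 5.7 -18.8 34.6 0.072 0 0 1; 5.7 -16.3 35.9 0.072 0 0 1; 5.7 -13.7 36.9 0.072 0 0 1; 5.7 -11 37.8 0.072 0 0 1; 5.7 -8.3 38.5 0.072 0 0 1; 5.7 -5.5 39 0.072 0 0 1" --squeeze 20

```text
time: 2.55
tcp_pos: [0.351, 0.2377, 0.1646]
orientation: [111.9, 89.4, 55.5]
contact_force: [0.5, 0.2, 0.1]
gripper_width: 0.131
```

Run:
```python
from h import *
plan([(polar(1,50,-40,.12),2.2,42),(polar(1,50,-40,.034),2.2,30)],1)
```

```text
5.4 -1.6 38.5 0.069 -0.001 -0.001 1; 5.4 1.1 38.5 0.069 -0.001 -0.001 1; 5.5 3.7 38.3 0.069 -0.001 -0.001 1; 5.5 6.4 38 0.069 -0.001 -0.001 1; 5.5 9 37.5 0.069 -0.001 -0.001 1; 5.5 11.5 36.7 0.069 -0.001 -0.001 1; 5.6 14 35.9 0.069 -0.001 -0.001 1; 5.6 16.4 34.8 0.069 -0.001 -0.001 1; 28.7 0 0 0 -0 -0 1; 28.7 0 0 0 -0 -0 1

28.7 0 0 0 -0 -0 1
```

carry_out --steps "5.4 -1.6 38.5 0.069 -0.001 -0.001 1; 5.4 1.1 38.5 0.069 -0.001 -0.001 1; 5.5 3.7 38.3 0.069 -0.001 -0.001 1; 5.5 6.4 38 0.069 -0.001 -0.001 1; 5.5 9 37.5 0.069 -0.001 -0.001 1; 5.5 11.5 36.7 0.069 -0.001 -0.001 1; 5.6 14 35.9 0.069 -0.001 -0.001 1; 5.6 16.4 34.8 0.069 -0.001 -0.001 1; 0 0 0 0 0 0 1"

```text
time: 3.45
tcp_pos: [0.5186, -0.0439, 0.1205]
orientation: [79.4, 89.4, -10.4]
contact_force: [-0.5, 0.0, 0.2]
gripper_width: 0.004
```

Run:
```python
from h import *
print(polar(1,50,-40,.034),read_state()["tcp_pos"])
plan([(polar(1,50,-40,.08),2.2,20),(polar(1,50,-40,.034),2.2,20)],1)
s=eyes.snapshot("top"); cv2.imwrite("pics/a1.png",cv2.resize(s["pixels"][155:275,260:420],None,fx=5,fy=5,interpolation=cv2.INTER_CUBIC))
```

```text
[np.float64(0.5114077506187845), np.float64(-0.025245352682648818), 0.034] [ 0.51861611 -0.04392159  0.12052319]
13.5 -2.5 -6.3 -0.011 0.001 -0.003 1; 13.5 -2.4 -6.3 -0.011 0.001 -0.003 1; 13.5 -2.3 -6.3 -0.011 0.001 -0.003 1; 15.3 0 0 0 0 0 1; 15.3 0 0 0 0 0 1; 15.3 0 0 0 0 0 1
```

View pics/a1.png

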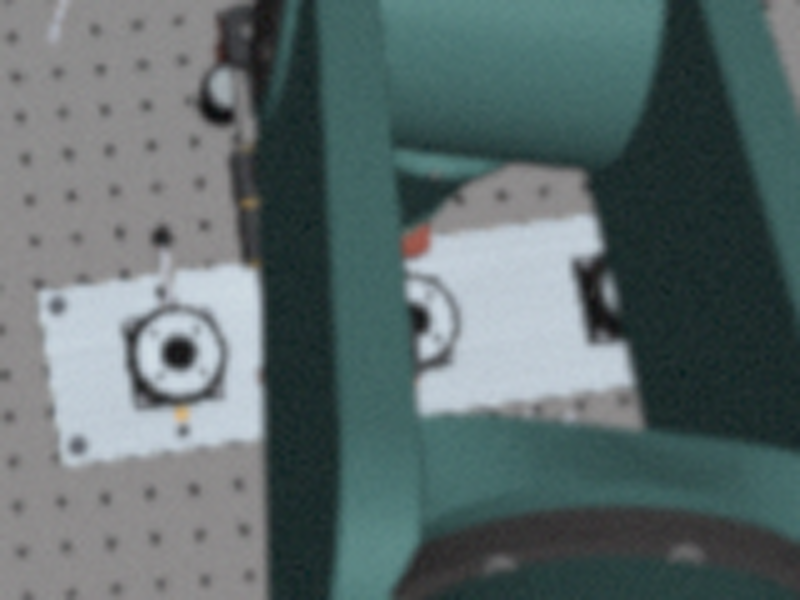

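carry_out --steps "13.5 -2.5 -6.3 -0.011 0.001 -0.003 1; 13.5 -2.4 -6.3 -0.011 0.001 -0.003 1; 13.5 -2.3 -6.3 -0.011 0.001 -0.003 1; 15.3 0 0 0 0 0 1; 15.3 0 0 0 0 0 1; 12 0 0 0 0 0 1; 0 0 0 0 0 0 1"

```text
time: 4.2
tcp_pos: [0.5066, -0.0164, 0.0369]
orientation: [173.5, 89.8, 86.3]
contact_force: [1.1, -0.6, -0.2]
gripper_width: 0.002
```

Run:
```python
from h import *
st=read_state();print(st["tcp_pos"],st["contact_force"],st["wrist_torque"])
A=[-40,-30,-20]
plan([(polar(1,50,a,.034),2.2,7) for a in (-30,-20,-10)],1)
s=eyes.snapshot("side"); cv2.imwrite("pics/a2.png",cv2.resize(s["pixels"][200:360,195:355],None,fx=3.7,fy=3.7,interpolation=cv2.INTER_CUBIC))
```

```text
[ 0.50656625 -0.01642895  0.03686213] [ 1.08989514 -0.56276867 -0.23058098] [-0.20430208 -0.20376666  0.00048961]
1.4 4.7 1 0.005 -0.002 -0 1; 1.4 4.7 1 0.005 -0.002 -0 1; 0 1.8 -3.9 0 -0 -0 1; 0 1.8 -3.9 0 -0 -0 1; 0 1.1 -4.2 0 -0 0 1; 0 1.1 -4.2 0 -0 0 1
```

View pics/a2.png

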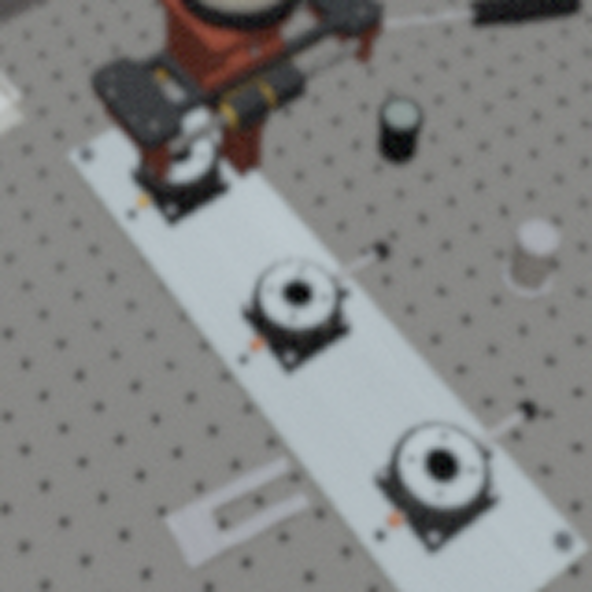

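Run:
```python
from h import *
s=eyes.snapshot("side"); p,Rm,st=pose(); print(p,np.round(Rm,2),st["gripper_width"])
im=cv2.resize(s["pixels"][170:290,180:340],None,fx=5,fy=5,interpolation=cv2.INTER_CUBIC)
def mk(P,c):
    u=(proj(s,[P])[0]-[180,170]+.5)*5-.5; cv2.circle(im,tuple(int(round(v)) for v in u),4,c,-1)
mk(p,(0,255,0))
for y in(-.0135,.0135): mk(p+Rm@[0,y,0],(255,255,0))
for z in(-.01,.01): mk(p+Rm@[0,0,z],(0,255,255))
mk(p+Rm@[-.08,0,0],(255,0,255)); 
for y in(-.089,.089): mk(p+Rm@[-.08,y,0],(255,0,255))
cv2.imwrite("pics/a3.png",im)
```

```text
[ 0.50676845 -0.01663928  0.03776598] [[ 0.    1.    0.05]
 [ 0.    0.05 -1.  ]
 [-1.    0.   -0.  ]] 0.0012886213054038133
```

View pics/a3.png

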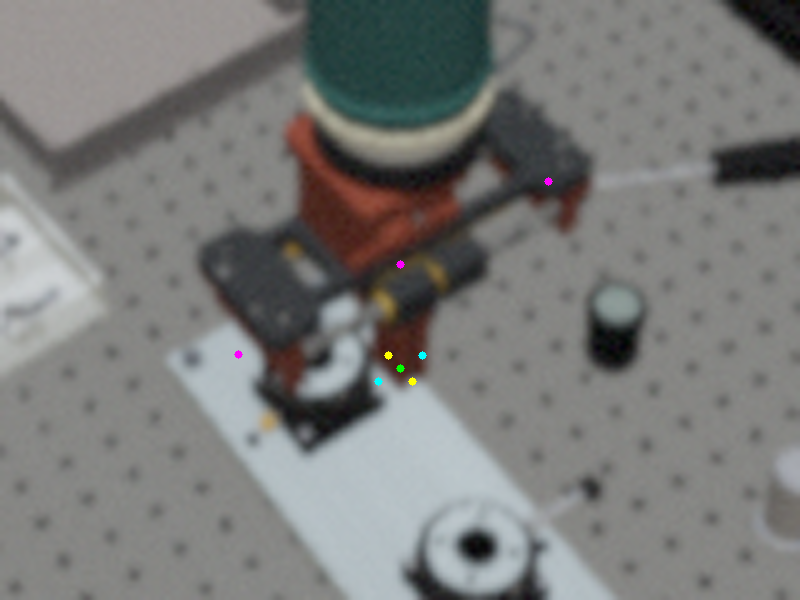

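carry_out --steps "0 6 6 0 0 0 1; 0 4 4 0 0 0 1; 0 0 0 0 0 0 1"

```text
time: 4.6
tcp_pos: [0.5181, -0.0266, 0.0393]
orientation: [161.2, 89.8, 74.1]
contact_force: [-0.1, 0.0, -0.2]
gripper_width: 0.006
```

Run:
```python
from h import *
st=read_state();print(st["tcp_pos"],st["contact_force"],st["wrist_torque"],polar(1,50,-30,.034))
plan([(polar(1,52,a,.034),2.2,6) for a in (-30,-20,-10)],1)
```

```text
[ 0.51811862 -0.02658079  0.03925712] [-0.10280839  0.02729473 -0.22742362] [-0.07211539  0.10292664 -0.01320958] [np.float64(0.5161290487607542), np.float64(-0.01791933201699456), 0.034]
2.6 0.1 -3.9 0.005 -0.002 -0.001 1; 2.6 0.1 -3.9 0.005 -0.002 -0.001 1; 0 1.9 -4.1 -0 0 -0 1; 0 1.9 -4.1 -0 0 -0 1; 0 1.2 -4.4 -0 0 -0 1; 0 1.2 -4.4 -0 0 -0 1
```

carry_out --steps "2.6 1 -3.9 0.005 0 0 1; 2.6 1 -3.9 0.005 0 0 1; 0 2 -4.1 0 0 0 1; 0 2 -4.1 0 0 0 1"

```text
time: 5.0
tcp_pos: [0.5235, -0.0098, 0.0341]
orientation: [167.2, 89.7, 79.3]
contact_force: [0.0, 0.2, 0.5]
gripper_width: 0.001
```

carry_out --steps "0 1.2 -4.4 0 0 0 1; 0 1.2 -4.4 0 0 0 1"

```text
time: 5.2
tcp_pos: [0.5245, -0.0007, 0.0338]
orientation: [-147.8, 89.8, 124.4]
contact_force: [-4.9, -7.8, 2.1]
gripper_width: 0.005
```

Run:
```python
from h import *
st=read_state();print(st["tcp_pos"],st["contact_force"],st["wrist_torque"])
plan([(polar(1,52,a,.034),2.2,6) for a in (0,10,20,30)],1)
```

```text
[ 0.52446751 -0.00068798  0.03381927] [-4.94470785 -7.79866334  2.12126652] [-1.43546713  0.77338578  0.10519297]
-0.1 -0.1 -4.1 -0 -0.001 0.001 1; -0.1 -0.1 -4.1 -0 -0.001 0.001 1; 0 -0.4 -4.5 -0 -0 0 1; 0 -0.4 -4.5 -0 -0 0 1; 0 -1.2 -4.4 -0 0 0 1; 0 -1.2 -4.4 -0 0 0 1; 0 -1.9 -4.1 -0 0 0 1; 0 -1.9 -4.1 -0 0 0 1
```

Run:
```python
from h import *
plan([(polar(1,46,a,.034),2.2+a+14,6) for a in (-8,0,8,16,24,32)],1)
```

```text
-0.1 -3.4 -0.8 -0.052 -0.001 0.001 1; -0.1 -3.3 -1 -0.052 -0.001 0.001 1; 0 0.6 -3.2 -0.07 -0 -0 1; 0 0.8 -3.1 -0.07 -0 -0 1; 0 0.6 -3.2 -0.07 0 0 1; 0 0.8 -3.1 -0.07 0 0 1; 0 0.6 -3.2 -0.07 0 -0 1; 0 0.8 -3.1 -0.07 0 -0 1; 0 0.6 -3.2 -0.07 0 -0 1; 0 0.8 -3.1 -0.07 0 -0 1

0 0.6 -3.2 -0.07 0 0 1; 0 0.8 -3.1 -0.07 0 0 1
```

carry_out --steps "0 -3.4 -0.5 -0.052 0 0 1; 0 -3.3 -1 -0.052 0 0 1; 0 0.6 -3.2 -0.07 0 0 1; 0 0.8 -3.1 -0.07 0 0 1"

```text
time: 5.6
tcp_pos: [0.5232, 0.0048, 0.0348]
orientation: [46.7, 89.5, -26.4]
contact_force: [0.0, -5.2, -2.1]
gripper_width: 0.007
```

carry_out --steps "0 0.6 -3.2 -0.07 0 0 1; 0 0.8 -3.1 -0.07 0 0 1; 0 0.6 -3.2 -0.07 0 0 1"

```text
time: 5.9
tcp_pos: [0.5238, 0.0124, 0.0349]
orientation: [21.5, 89.2, -38.9]
contact_force: [0.5, -6.1, -1.3]
gripper_width: 0.008
```

Run:
```python
from h import *
p,Rm,st=pose();v=p[:2]-PLC[1];print(p,np.hypot(*v),np.degrees(np.arctan2(v[1],v[0]))-2.2,np.degrees(np.arctan2(Rm[1,1],Rm[0,1])),st["contact_force"],st["wrist_torque"])
s=eyes.snapshot("side"); cv2.imwrite("pics/a4.png",cv2.resize(s["pixels"][170:290,180:340],None,fx=5,fy=5,interpolation=cv2.INTER_CUBIC))
```

```text
[0.52378473 0.01235102 0.03494154] 0.05234827754838672 5.430503825527034 29.5809467424239 [ 0.51921912 -6.05780175 -1.28596656] [-1.11354199 -0.23982808 -0.01597523]
```

View pics/a4.png

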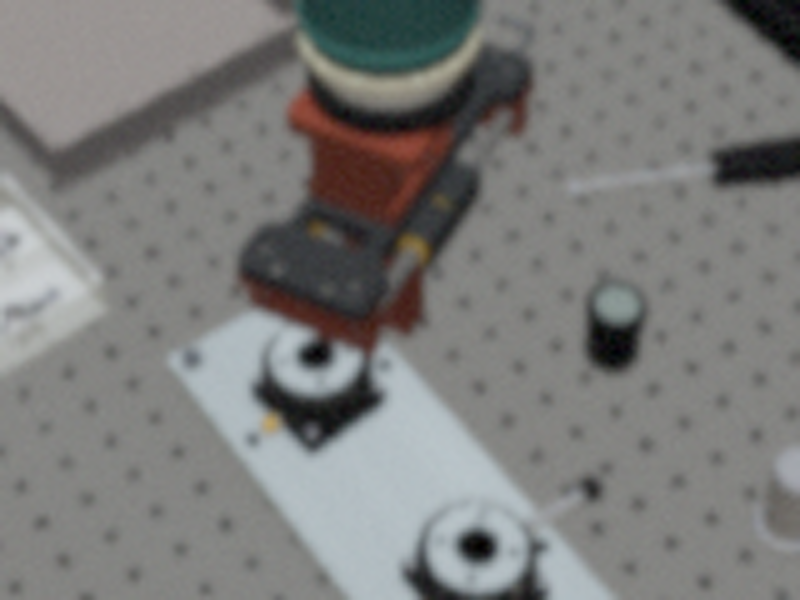

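Run:
```python
from h import *
plan([(polar(1,49,a,.034),2.2+max(28,a+14),8) for a in (10,18,26,34,40)],1)
```

```text
0.9 -1.9 -4.6 -0.007 0.013 -0.005 1; -0 1.7 -6.6 -0.07 -0 0 1; -0 1.2 -6.7 -0.14 0 0 1; -0 1.2 -6.7 -0.14 0 -0 1; -0 1 -5 -0.105 -0 -0 1
```

carry_out --steps "0.9 -1.9 -4.6 0 0 0 1; 0 1 -5 -0.05 0 0 1; 0 1 -5 -0.07 0 0 1; 0 1 -5 -0.09 0 0 1; 0 1 -5 -0.09 0 0 1"

```text
time: 6.45
tcp_pos: [0.5175, 0.0307, 0.0348]
orientation: [3.7, 88.4, -38.6]
contact_force: [1.6, -6.2, -1.0]
gripper_width: 0.006
```

```bash
cat >> h.py <<'E'
def rep(k):
    p,Rm,st=pose();v=p[:2]-PLC[k];print(np.round(p,4),"r",np.hypot(*v).round(4),"ang",(np.degrees(np.arctan2(v[1],v[0]))-2.2).round(1),"yaw",np.degrees(np.arctan2(Rm[1,1],Rm[0,1])).round(1),np.round(st["contact_force"],1),np.round(st["wrist_torque"],2),st["time"])
E
python3 - <<'E'
from h import *
rep(1)
plan([(polar(1,49,a,.034),2.2+a+14,6) for a in (28,34,40)],1)
E
```

```text
[0.5175 0.0307 0.0348] r 0.0521 ang 26.8 yaw 47.7 [ 1.6 -6.2 -1. ] [-1.19 -0.27  0.05] 6.45
0.8 -2.7 -2 0.06 0.028 -0.003 1; -0 1 -5 -0.105 -0 -0 1; 0 1 -5 -0.105 -0 0 1
```

carry_out --steps "0.8 -1 -5 0 0 0 1; 0 1 -5 -0.08 0 0 1"

```text
time: 6.65
tcp_pos: [0.514, 0.0361, 0.0348]
orientation: [2.0, 88.0, -35.4]
contact_force: [1.5, -8.7, -0.9]
gripper_width: 0.006
```

carry_out --steps "0 0 8 0 0 0 1; -10 3 8 0 0 0 1; -40 0 0 0.1 0 0 1; -40 0 0 0.1 0 0 1; 0 0 0 0 0 0 1"

```text
time: 7.15
tcp_pos: [0.5275, 0.0314, 0.1275]
orientation: [14.4, 88.2, -35.5]
contact_force: [1.3, 0.1, 0.4]
gripper_width: 0.003
```

Run:
```python
from h import *
rep(1)
s=eyes.snapshot("side"); cv2.imwrite("pics/a5.png",cv2.resize(s["pixels"][170:290,180:340],None,fx=5,fy=5,interpolation=cv2.INTER_CUBIC))
plan([(polar(2,48,-46,.12),-10,35)],1)
```

```text
[0.5275 0.0314 0.1275] r 0.0614 ang 22.9 yaw 40.2 [1.3 0.1 0.4] [ 0.01  0.05 -0.02] 7.15
1.2 -19.1 19.2 0.125 0.004 -0.003 1; 1.2 -16.5 21.5 0.125 0.004 -0.003 1; 1.2 -13.7 23.4 0.125 0.004 -0.003 1; 1.1 -10.7 24.9 0.125 0.004 -0.003 1; 1 -7.5 26 0.125 0.004 -0.003 1; 1 -4.1 26.8 0.125 0.004 -0.003 1; 0.9 -0.8 27.1 0.125 0.004 -0.003 1
```

View pics/a5.png

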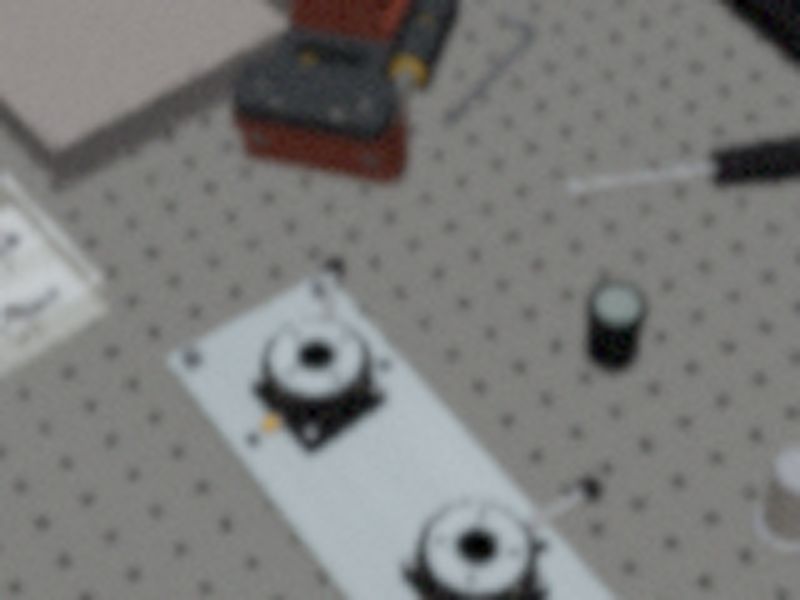

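carry_out --steps "1.2 -19.1 19.2 0.125 0.004 -0.003 1; 1.2 -16.5 21.5 0.125 0.004 -0.003 1; 1.2 -13.7 23.4 0.125 0.004 -0.003 1; 1.1 -10.7 24.9 0.125 0.004 -0.003 1; 1 -7.5 26 0.125 0.004 -0.003 1; 1 -4.1 26.8 0.1 0.004 -0.003 1; 0 0 15 0.05 0 0 1; 0 0 0 0 0 0 1"

```text
time: 8.0
tcp_pos: [0.5072, -0.149, 0.1114]
orientation: [-108.3, 89.2, 155.9]
contact_force: [0.2, 0.4, 0.4]
gripper_width: 0.002
```

Run:
```python
from h import *
s=eyes.snapshot("side")
u=np.array([335.5,266.5])/5-.5+[180,170]; B=onz(s,u,.038)[0]; v=B[:2]-PLC[1]; print(B,np.hypot(*v),np.degrees(np.arctan2(v[1],v[0]))-2.2)
rep(2)
plan([(polar(2,53,-46,.08),-5,15),(polar(2,53,-46,.034),-5,15)],1)
```

```text
[0.51414534 0.05711794 0.038     ] 0.06677883937596008 48.55663598304759
[ 0.5069 -0.148   0.1114] r 0.0381 ang -40.2 yaw -5.7 [-0.3 -0.2  0.5] [-0.06  0.04 -0.03] 8.05
10.4 3.3 4.2 -0.004 -0.002 0.005 1; 10.4 3.3 4.2 -0.004 -0.002 0.005 1; 10.4 3.2 4.2 -0.004 -0.002 0.005 1; 11.5 0 -0 -0 0 -0 1; 11.5 0 -0 -0 0 -0 1; 11.5 0 -0 -0 0 -0 1; 11.5 0 -0 -0 0 -0 1
```

carry_out --steps "8 4 5 0 0 0 1; 8 4 5 0 0 0 1; 8 3 4 0 0 0 1; 5 0 0 0 0 0 1; 0 0 0 0 0 0 1"

```text
time: 8.55
tcp_pos: [0.5165, -0.1596, 0.0783]
orientation: [-113.4, 89.0, 151.3]
contact_force: [-0.3, -0.3, 1.0]
gripper_width: 0.007
```

Run:
```python
from h import *
rep(2)
plan([(polar(2,53,-44,.034),-5,13)],1)
```

```text
[ 0.5165 -0.1596  0.0783] r 0.053 ang -43.8 yaw -5.3 [-0.3 -0.3  1. ] [-0.07  0.11 -0.04] 8.55
11.1 0.2 0.1 -0.001 -0.002 0.004 1; 11.1 0.1 0.1 -0.001 -0.002 0.004 1; 11.1 0.1 0.1 -0.001 -0.002 0.004 1; 11.1 0 0.1 -0.001 -0.002 0.004 1
```

carry_out --steps "11 0 0 0 0 0.004 1; 11 0 0 0 0 0.004 1; 11 0 0 0 0 0.004 1; 9 0 0 0 0 0.004 1; 0 0 0 0 0 0 1"

```text
time: 9.05
tcp_pos: [0.5167, -0.158, 0.035]
orientation: [167.7, 89.6, 72.6]
contact_force: [-0.6, 0.0, 0.1]
gripper_width: 0.009
```

Run:
```python
from h import *
rep(2)
plan([(polar(2,50,a,.034),2.2+a+14,6) for a in range(-36,36,6)],1)
```

```text
[ 0.5167 -0.158   0.035 ] r 0.052 ang -42.3 yaw -5.2 [-0.6  0.   0.1] [-0.07 -0.01  0.01] 9.05
0.5 0.6 -2.9 0.128 -0.004 -0 1; 0.5 0.2 -2.9 0.128 -0.004 -0 1; 0 1 -5.1 -0.105 -0 -0 1; 0 1 -5.1 -0.105 0 0 1; 0 1 -5.1 -0.105 0 -0 1; 0 1 -5.1 -0.105 0 0 1; 0 1 -5.1 -0.105 0 0 1; 0 1 -5.1 -0.105 0 0 1; 0 1 -5.1 -0.105 0 0 1; 0 1 -5.1 -0.105 0 0 1

0 1 -5.1 -0.105 0 0 1; 0 1 -5.1 -0.105 0 0 1; 0 1 -5.1 -0.105 -0 0 1
```

carry_out --steps "0 3 -4.5 0 0 0 1; 0 2.5 -4.7 0 0 0 1; 0 2 -4.8 0 0 0 1; 0 1 -5 0 0 0 1"

```text
time: 9.45
tcp_pos: [0.5287, -0.139, 0.0365]
orientation: [152.2, 89.6, 57.0]
contact_force: [1.0, 1.2, 0.9]
gripper_width: 0.005
```

carry_out --steps "0 0 -4.5 -0.06 0 0 1; 0 0 -4.5 -0.06 0 0 1"

```text
time: 9.65
tcp_pos: [0.5304, -0.1291, 0.0373]
orientation: [131.6, 89.6, 43.5]
contact_force: [-0.9, -0.4, -0.2]
gripper_width: 0.002
```

Run:
```python
from h import *
rep(2)
plan([(polar(2,49,a,.034),2.2+a+14,6) for a in range(0,41,6)],1)
```

```text
[ 0.5304 -0.1291  0.0373] r 0.0537 ang -7.1 yaw 1.9 [-0.9 -0.4 -0.2] [-0.1   0.11  0.02] 9.65
1.6 -2.2 -3.3 -0.125 -0.002 -0.003 1; 1.6 -1.8 -3.6 -0.125 -0.002 -0.003 1; -0 1 -5 -0.105 0 -0 1; -0 1 -5 -0.105 0 0 1; -0 1 -5 -0.105 0 0 1; -0 1 -5 -0.105 0 0 1; -0 1 -5 -0.105 0 -0 1; -0 1 -5 -0.105 0 0 1
```

carry_out --steps "1.6 -2.2 -3.3 -0.1 0 0 1; 1.6 -1.8 -3.6 -0.1 0 0 1; 0 0.5 -5 -0.1 0 0 1; 0 0.5 -5 -0.1 0 0 1"

```text
time: 10.05
tcp_pos: [0.5265, -0.1113, 0.0356]
orientation: [82.3, 89.4, 18.2]
contact_force: [0.1, 0.4, -0.2]
gripper_width: -0.001
```

Run:
```python
from h import *
rep(2)
plan([(polar(2,49,a,.034),2.2+a+14,6) for a in range(20,41,6)],1)
```

```text
[ 0.5265 -0.1113  0.0356] r 0.0514 ang 12.7 yaw 25.8 [ 0.1  0.4 -0.2] [-0.19  0.02  0.  ] 10.05
0.8 -0.8 -3.3 -0.09 0.001 -0.005 1; 0.8 -0.5 -3.4 -0.09 0.001 -0.005 1; 0 1 -5 -0.105 -0 0 1; 0 1 -5 -0.105 -0 -0 1; 0 1 -5 -0.105 -0 0 1
```

Turning without measurable force: place 2 feels smooth. Carrying on.

carry_out --steps "0.8 -0.5 -4.5 -0.09 0 0 1; 0.8 0 -5 -0.09 0 0 1; 0 1 -5 -0.1 0 0 1; 0 1 -5 -0.1 0 0 1"

```text
time: 10.45
tcp_pos: [0.519, -0.0927, 0.0355]
orientation: [47.5, 89.2, 6.1]
contact_force: [0.2, -0.6, -0.6]
gripper_width: 0.001
```

Run:
```python
from h import *
rep(2)
```

```text
[ 0.519  -0.0927  0.0355] r 0.0528 ang 34.9 yaw 48.6 [ 0.2 -0.6 -0.6] [-0.12 -0.   -0.04] 10.45
```

carry_out --steps "0 0 7 0 0 0 1; -10 2 7 0 0 0 1; -40 0 0 0.1 0 0 1; -40 0 0 0.1 0 0 1; 0 0 0 0.1 0 0 1"

```text
time: 10.95
tcp_pos: [0.5322, -0.1006, 0.129]
orientation: [66.1, 89.2, 6.5]
contact_force: [1.7, -0.4, 1.0]
gripper_width: 0.001
```

Run:
```python
from h import *
rep(3)
s=eyes.snapshot("side"); cv2.imwrite("pics/b5.png",cv2.resize(s["pixels"][200:360,195:355],None,fx=3.7,fy=3.7,interpolation=cv2.INTER_CUBIC))
plan([(polar(3,53,-50,.11),-7,32)],1)
```

```text
[ 0.5322 -0.1006  0.129 ] r 0.1618 ang 69.7 yaw 30.4 [ 1.7 -0.4  1. ] [-0.1   0.03  0.01] 10.95
2.4 -15.6 22.9 0.093 0 -0.002 1; 2.4 -13.4 24.3 0.093 0 -0.002 1; 2.4 -11.1 25.4 0.093 0 -0.002 1; 2.4 -8.7 26.3 0.093 0 -0.002 1; 2.5 -6.2 27 0.093 0 -0.002 1; 2.5 -3.7 27.4 0.093 0 -0.002 1; 2.5 -1.1 27.7 0.093 0 -0.002 1
```

View pics/b5.png

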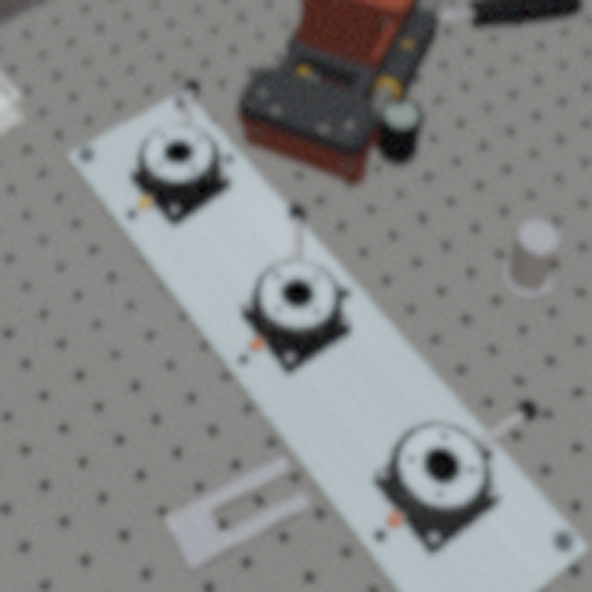

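Place 2's lever is swung about 45–50° (ball at zoom 297,212); place 1's is too. Now place 3.

carry_out --steps "2.4 -15.6 22.9 0.093 0 -0.002 1; 2.4 -13.4 24.3 0.093 0 -0.002 1; 2.4 -11.1 25.4 0.093 0 -0.002 1; 2.4 -8.7 26.3 0.093 0 -0.002 1; 2.5 -6.2 27 0.093 0 -0.002 1; 2.5 -3.7 27.4 0.06 0 -0.002 1; 0 0 14 0.03 0 0 1; 0 0 0 0 0 0 1"

```text
time: 11.8
tcp_pos: [0.5191, -0.287, 0.1103]
orientation: [132.3, 90.0, 39.3]
contact_force: [-0.5, 0.6, -0.1]
gripper_width: 0.006
```

Run:
```python
from h import *
rep(3); print(polar(3,53,-46,.08))
plan([(polar(3,53,-46,.08),-5,13)],1)
```

```text
[ 0.5191 -0.287   0.1103] r 0.0494 ang -43.4 yaw -3.0 [-0.5  0.6 -0.1] [-0.11  0.06  0.  ] 11.8
[np.float64(0.5201532920892132), np.float64(-0.2910835882151316), 0.08]
10.1 0.4 1.4 0.012 -0 -0 1; 10.1 0.4 1.3 0.012 -0 -0 1; 10.1 0.5 1.3 0.012 -0 -0 1
```

carry_out --steps "12 0.6 1.4 0.012 0 0 1; 12 0.6 1.4 0.012 0 0 1; 12 0.5 1.4 0.012 0 0 1; 12 0 0 0 0 0 1; 12 0 0 0 0 0 1; 12 0 0 0 0 0 1; 0 0 0 0 0 0 1"

```text
time: 12.5
tcp_pos: [0.5196, -0.2854, 0.0302]
orientation: [-137.2, 89.7, 128.0]
contact_force: [0.0, 0.1, 1.0]
gripper_width: 0.006
```

Run:
```python
from h import *
rep(3); plan([(polar(3,53,-42,.034),-5,6)],1)
```

```text
[ 0.5196 -0.2854  0.0302] r 0.0488 ang -41.6 yaw -4.9 [0.  0.1 1. ] [-0.13  0.11 -0.05] 12.5
-3.8 3.3 2.7 0.003 -0.004 0.004 1
```

carry_out --steps "-3 5 -2 0 0 0 1; 0 3 -4.7 0 0 0 1; 0 2 -4.8 0 0 0 1; 0 1 -5 0 0 0 1"

```text
time: 12.9
tcp_pos: [0.5339, -0.2697, 0.0343]
orientation: [-148.2, 89.8, 116.9]
contact_force: [-0.5, 0.7, -0.0]
gripper_width: 0.004
```

carry_out --steps "0 0 -4.5 -0.06 0 0 1; 0 0 -4.5 -0.06 0 0 1"

```text
time: 13.1
tcp_pos: [0.5357, -0.26, 0.0354]
orientation: [176.2, 89.9, 88.4]
contact_force: [0.9, -0.9, 0.0]
gripper_width: 0.004
```

Run:
```python
from h import *
rep(3)
plan([(polar(3,49,a,.034),2.2+a+14,6) for a in range(0,41,6)],1)
```

```text
[ 0.5357 -0.26    0.0354] r 0.054 ang -8.1 yaw 2.2 [ 0.9 -0.9  0. ] [-0.12  0.08 -0.02] 13.1
0.7 -2.3 -3.8 -0.122 -0.001 -0 1; 0.7 -1.8 -4.1 -0.122 -0.001 -0 1; 0 1 -5 -0.105 -0 0 1; 0 1 -5 -0.105 0 0 1; 0 1 -5 -0.105 0 -0 1; 0 1 -5 -0.105 0 -0 1; 0 1 -5 -0.105 0 0 1; 0 1 -5 -0.105 -0 -0 1
```

carry_out --steps "0.7 -2.3 -3.8 -0.1 0 0 1; 0.7 -1.8 -4.1 -0.1 0 0 1; 0 0.5 -5 -0.1 0 0 1; 0 0.5 -5 -0.1 0 0 1"

```text
time: 13.5
tcp_pos: [0.5312, -0.2414, 0.0363]
orientation: [57.6, 89.7, -6.2]
contact_force: [0.4, -0.4, -0.0]
gripper_width: 0.003
```

carry_out --steps "0.5 0 -5 -0.09 0 0 1; 0.5 0 -5 -0.09 0 0 1; 0 1 -5 -0.1 0 0 1; 0 1 -5 -0.1 0 0 1"

```text
time: 13.9
tcp_pos: [0.5233, -0.2223, 0.0374]
orientation: [21.9, 89.5, -19.2]
contact_force: [0.5, -0.1, 0.3]
gripper_width: 0.006
```

Run:
```python
from h import *
rep(3)
```

```text
[ 0.5233 -0.2223  0.0374] r 0.0524 ang 35.5 yaw 48.9 [ 0.5 -0.1  0.3] [-0.04  0.03  0.01] 13.9
```

carry_out --steps "0 0 7 0 0 0 1; -10 2 7 0 0 0 1; -40 0 0 0.1 0 0 1; -40 0 0 0.1 0 0 1; 0 0 0 0.1 0 0 1"

```text
time: 14.4
tcp_pos: [0.5371, -0.23, 0.1315]
orientation: [39.5, 89.4, -19.9]
contact_force: [1.2, -0.7, 0.3]
gripper_width: 0.004
```

Run:
```python
from h import *
rep(3); print(read_state()["joints"])
plan([([*PLC[1],.13],-30,38)],-1)
```

```text
[ 0.5371 -0.23    0.1315] r 0.0604 ang 21.6 yaw 30.6 [ 1.2 -0.7  0.3] [-0.05 -0.05 -0.02] 14.4
[-30.02036003  24.45605522  94.83400794   0.12001991  60.12851737
 -60.70972522]
0 8 -29.5 0.132 0 -0.001 -1; 0 4 -30.3 0.132 0 -0.001 -1; 0 -0 -30.5 0.132 0 -0.001 -1; 0 -4 -30.3 0.132 0 -0.001 -1; 0.1 -8 -29.5 0.132 0 -0.001 -1; 0.1 -11.8 -28.2 0.132 0 -0.001 -1; 0.1 -15.4 -26.4 0.132 0 -0.001 -1; 0.1 -18.8 -24.1 0.132 0 -0.001 -1
```

carry_out --steps "0 8 -29.5 0.132 0 -0.001 -1; 0 4 -30.3 0.132 0 -0.001 -1; 0 0 -30.5 0.132 0 -0.001 -1; 0 -4 -30.3 0.132 0 -0.001 -1; 0 -8 -29.5 0.132 0 -0.001 -1; 0 -11.8 -28.2 0.132 0 -0.001 -1; 0 -12 -20 0.1 0 0 -1; 0 -6 -10 0.05 0 0 -1; 0 0 0 0 0 0 -1"

```text
time: 15.3
tcp_pos: [0.4944, -0.0155, 0.1364]
orientation: [90.1, 88.5, -27.4]
contact_force: [-0.1, 0.9, 0.9]
gripper_width: 0.784
```

Run:
```python
from h import *
rep(1); 
plan([([*PLC[1],.1],-30,12)],-1)
s=eyes.snapshot("side"); cv2.imwrite("pics/c1.png",cv2.resize(s["pixels"][170:290,180:340],None,fx=5,fy=5,interpolation=cv2.INTER_CUBIC))
s=eyes.snapshot("top"); cv2.imwrite("pics/c2.png",cv2.resize(s["pixels"][155:275,260:420],None,fx=5,fy=5,interpolation=cv2.INTER_CUBIC))
```

```text
[ 0.4944 -0.0155  0.1364] r 0.0307 ang -45.0 yaw -27.5 [-0.1  0.9  0.9] [-0.09  0.09  0.04] 15.3
8.9 -7.6 -2 0.011 -0 -0.006 -1; 9 -7.6 -1.9 0.011 -0 -0.006 -1; 9 -7.6 -1.9 0.011 -0 -0.006 -1; 9 -7.5 -1.8 0.011 -0 -0.006 -1
```

View pics/c1.png

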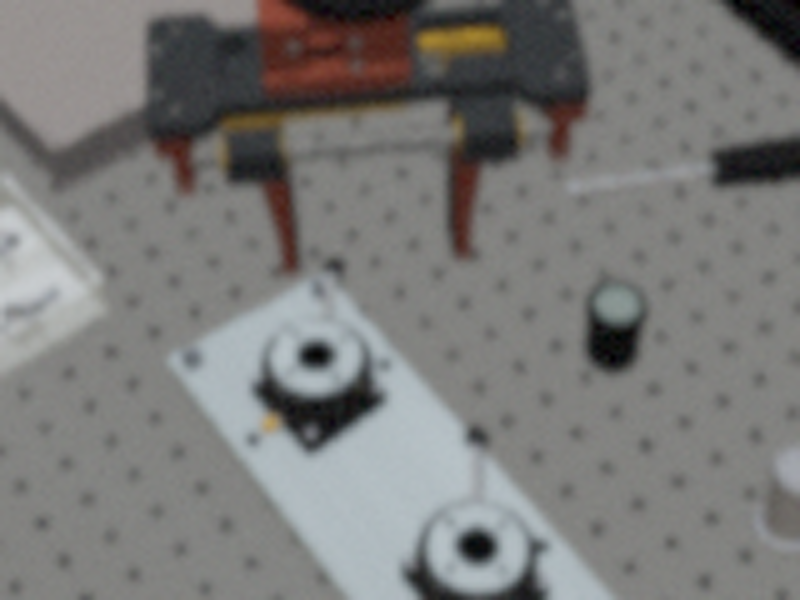

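View pics/c2.png

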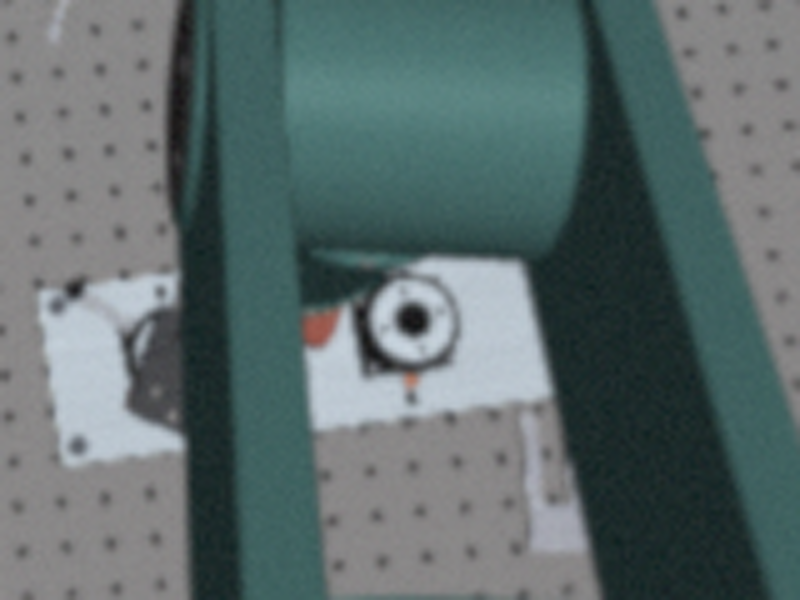

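carry_out --steps "9 -7.6 -2 0.011 0 -0.006 -1; 9 -7.6 -1.9 0.011 0 -0.006 -1; 9 -7.6 -1.9 0.011 0 -0.006 -1; 9 -5 -1.5 0.011 0 -0.006 -1; 9 0 0 0 0 0 -1; 7 0 0 0 0 0 -1; 0 0 0 0 0 0 -1"

```text
time: 16.1
tcp_pos: [0.4727, 0.0014, 0.0783]
orientation: [-53.4, 89.9, -173.6]
contact_force: [-0.0, -1.0, -1.2]
gripper_width: 0.998
```

Run:
```python
from h import *
rep(1)
s=eyes.snapshot("side"); im=cv2.resize(s["pixels"][180:290,190:310],None,fx=6,fy=5.4,interpolation=cv2.INTER_CUBIC)
p,Rm,st=pose()
im=cv2.resize(s["pixels"][180:280,190:310],None,fx=6,fy=6,interpolation=cv2.INTER_CUBIC)
w=st["gripper_width"]*.044
for y in(-w,0,w):
    u=(proj(s,[p+Rm@[0,y,0]])[0]-[190,180]+.5)*6-.5; print(u); cv2.circle(im,tuple(int(round(v)) for v in u),2,(0,255,0),-1)
cv2.imwrite("pics/c3.png",im)
plan([([*PLC[1],p[2]],-30,12)],-1)
```

```text
[0.4727 0.0014 0.0783] r 0.0041 ang -80.3 yaw -30.3 [-0.  -1.  -1.2] [-0.12  0.09  0.02] 16.1
[214.50112088 330.09500627]
[324.60581462 325.8508291 ]
[434.46595494 321.65024339]
0 -3 -2.9 -0.005 0.001 0.001 -1
```

View pics/c3.png

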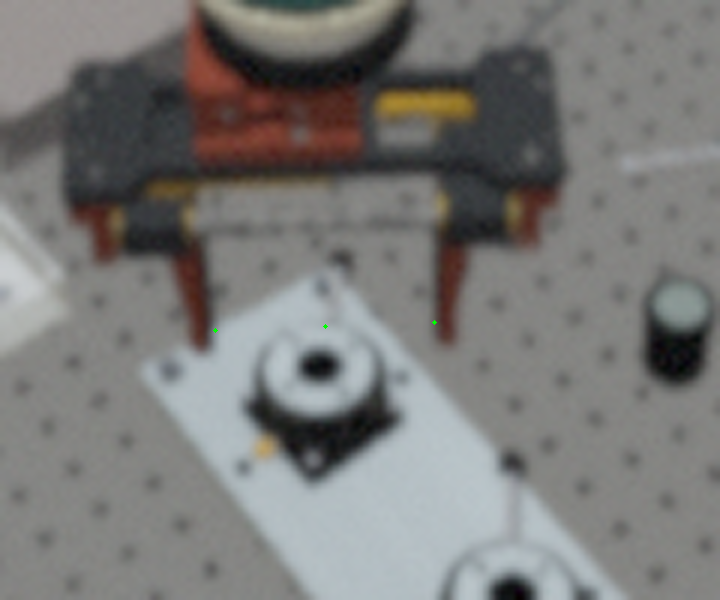

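carry_out --steps "5 -2.3 -2.5 0 0 0 -1; 10 0 0 0 0 0 -1; 10 0 0 0 0 0 -1; 8 0 0 0 0 0 -1; 4 0 0 0 0 0 -1; 0 0 0 0 0 0 -1"

```text
time: 16.75
tcp_pos: [0.4736, 0.0046, 0.0389]
orientation: [91.0, 89.9, -29.3]
contact_force: [-0.1, 0.2, -0.4]
gripper_width: 1.001
```

Run:
```python
from h import *
rep(1)
p,_,_=pose()
plan([([.472,.0045,.0315],-30,6)],-1)
```

```text
[0.4736 0.0046 0.0389] r 0.0018 ang -26.7 yaw -30.3 [-0.1  0.2 -0.4] [-0.03  0.12  0.01] 16.75
3.7 -0.7 0.5 -0.002 -0 -0.001 -1; 3.7 -0.7 0.5 -0.002 -0 -0.001 -1
```

carry_out --steps "3.6 -0.7 0.5 0 0 0 -1; 3.2 -0.7 0.5 0 0 0 -1; 0 0 0 0 0 0 -0.6; 0 0 0 0 0 0 -0.2; 0 0 0 0 0 0 -0.1" --squeeze 4

```text
time: 17.25
tcp_pos: [0.4721, 0.0043, 0.0319]
orientation: [98.4, 89.9, -21.9]
contact_force: [-0.2, 1.1, 0.9]
gripper_width: 0.769
```

Run:
```python
from h import *
rep(1)
print(read_state()["gripper_width"]*88)
```

```text
[0.4721 0.0043 0.0319] r 0.0011 ang -83.2 yaw -30.3 [-0.2  1.1  0.9] [-0.07  0.1   0.  ] 17.25
67.62857470676823
```

carry_out --steps "0 0 0 0 0 0 0; 0 0 0 0 0 0 0; 0 0 0 0 0 0 0; 0 0 0 0 0 0 0" --squeeze 4

```text
time: 17.65
tcp_pos: [0.4714, 0.0048, 0.0321]
orientation: [114.0, 89.9, -6.3]
contact_force: [-0.3, 0.1, -1.3]
gripper_width: 0.639
```

Run:
```python
from h import *
rep(1)
p,Rm,st=pose(); print(st["gripper_width"]*88, Rm.T@st["contact_force"],Rm.T@st["wrist_torque"])
```

```text
[0.4714 0.0048 0.0321] r 0.0008 ang -131.2 yaw -30.3 [-0.3  0.1 -1.3] [-0.05  0.16 -0.02] 17.65
56.198112571919275 [ 1.33764877 -0.29145442  0.01904172] [ 0.02171694 -0.12522859 -0.11724844]
```

carry_out --steps "0 0 0 0 0 0 0.2; 0 0 0 0 0 0 0.2; 0 0 0 0 0 0 0.2; -3 0 0 0 0 0 0.2; -4 0 0 0 0 0 0.2; -5 0 0 0 0 0 0.2; -5 0 0 0 0 0 0.2" --squeeze 23

```text
time: 18.35
tcp_pos: [0.4709, 0.0046, 0.0493]
orientation: [-27.7, 90.0, -148.0]
contact_force: [0.1, 0.4, -3.5]
gripper_width: 0.632
```

Run:
```python
from h import *
rep(1)
s=eyes.snapshot("side"); cv2.imwrite("pics/d1.png",cv2.resize(s["pixels"][180:280,190:310],None,fx=6,fy=6,interpolation=cv2.INTER_CUBIC))
```

```text
[0.4709 0.0046 0.0493] r 0.0013 ang -142.5 yaw -30.3 [ 0.1  0.4 -3.5] [-0.1   0.18 -0.03] 18.35
```

View pics/d1.png

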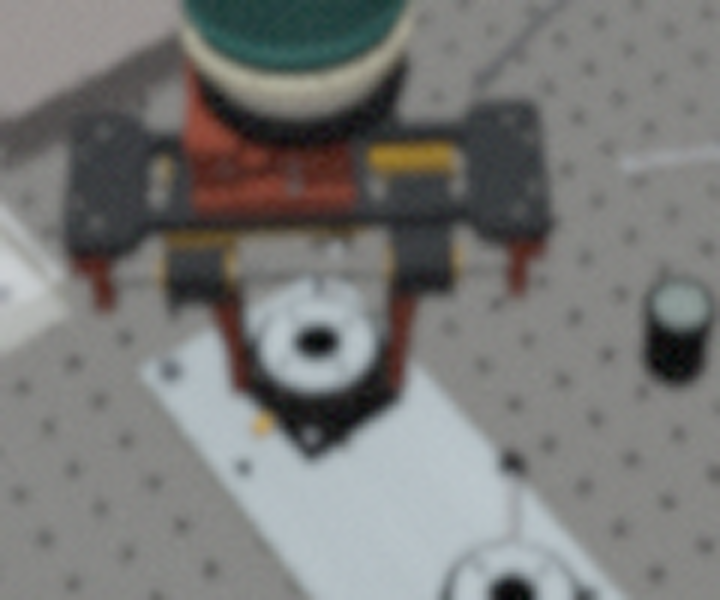

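carry_out --steps "-10 0 0 0 0 0 0.2; -15 0 0 0 0 0 0.2; -20 0 0 0 0 0 0.2; -20 0 0 0 0 0 0.2; -8 0 0 0 0 0 0.2; 0 0 0 0 0 0 0.2"

```text
time: 19.0
tcp_pos: [0.4705, 0.0046, 0.1285]
orientation: [75.4, 89.9, -44.9]
contact_force: [0.1, 0.4, -3.1]
gripper_width: 0.628
```

Run:
```python
from h import *
rep(1)
plan([([.509,.318,.13],-30,27)],.2)
```

```text
[0.4705 0.0046 0.1285] r 0.0016 ang -152.3 yaw -30.3 [ 0.1  0.4 -3.1] [-0.08  0.07  0.02] 19.0
-0.1 -10.4 -24.2 -0 0 -0 0.2; -0.1 -10.4 -24.2 -0 0 -0 0.2; -0.1 -10.4 -24.2 -0 0 -0 0.2; -0.1 -10.4 -24.2 -0 0 -0 0.2; -0.1 -10.4 -24.2 -0 0 -0 0.2; -0.1 -10.3 -24.2 -0 0 -0 0.2; -0.1 -10.3 -24.2 -0 0 -0 0.2; -0.1 -10.3 -24.2 -0 0 -0 0.2; -0.1 -10.3 -24.2 -0 0 -0 0.2; -0.1 -10.3 -24.2 -0 0 -0 0.2

-0.1 -10.3 -24.2 -0 0 -0 0.2; -0.1 -10.3 -24.2 -0 0 -0 0.2
```

carry_out --steps "0 -5 -12 0 0 0 0.2; 0 -10.4 -24.2 0 0 0 0.2; 0 -10.4 -24.2 0 0 0 0.2; 0 -10.4 -24.2 0 0 0 0.2; 0 -10.4 -24.2 0 0 0 0.2; 0 -10.4 -24.2 0 0 0 0.2; 0 -10.4 -24.2 0 0 0 0.2; 0 -10.4 -24.2 0 0 0 0.2; 0 -5 -12 0 0 0 0.2; 0 -5 -12 0 0 0 0.2"

```text
time: 20.0
tcp_pos: [0.492, 0.2386, 0.1189]
orientation: [-51.0, 89.1, -171.5]
contact_force: [0.0, -0.6, -3.7]
gripper_width: 0.632
```

Run:
```python
from h import *
rep(1);print(read_state()["gripper_width"])
plan([([.509,.318,.13],-30,20)],.2)
for n in("top","side"):
  s=eyes.snapshot(n)
  for t,z in(("tray",0),("free_spot",.004)):
    for r in eyes.landmark_of(t,n)[:2]: print(n,t,r["p"],onz(s,r["uv"],z)[0])
```

```text
[0.492  0.2386 0.1189] r 0.234 ang 82.9 yaw -30.5 [ 0.  -0.6 -3.7] [-0.08  0.1  -0.01] 20.0
0.6319575346782491
-2.3 -5.2 -15.4 -0.002 0.002 0.002 0.2; -2.3 -5.1 -15.4 -0.002 0.002 0.002 0.2; -2.3 -5.1 -15.4 -0.002 0.002 0.002 0.2; -2.3 -5.1 -15.4 -0.002 0.002 0.002 0.2; -2.2 -5 -15.4 -0.002 0.002 0.002 0.2

top tray 0.79 [0.50265501 0.35905035 0.        ]
top free_spot 0.58 [0.5035363  0.31843859 0.004     ]
side tray 0.74 [0.49956442 0.34879044 0.        ]
side free_spot 0.88 [0.50816114 0.32930009 0.004     ]
side free_spot 0.65 [0.50024553 0.3555617  0.004     ]
```

carry_out --steps "-2 -5.2 -15.4 0 0 0.004 0.2; -2 -5.2 -15.4 0 0 0.004 0.2; -1 -5.2 -15.4 0 0 0.004 0.2; 0 -5 -13 0 0 0 0.2; 0 -3 -7 0 0 0 0.2; 0 0 0 0 0 0 0.2"

```text
time: 20.9
tcp_pos: [0.5082, 0.3106, 0.1252]
orientation: [23.4, 89.6, -97.3]
contact_force: [0.3, -0.4, -4.2]
gripper_width: 0.63
```

Run:
```python
from h import *
rep(1)
plan([([.507,.316,.05],-30,15)],.2)
s=eyes.snapshot("side"); cv2.imwrite("pics/e1.png",cv2.resize(s["pixels"][110:230,140:280],None,fx=5,fy=5,interpolation=cv2.INTER_CUBIC))
```

```text
[0.5082 0.3106 0.1252] r 0.3074 ang 81.0 yaw -30.8 [ 0.3 -0.4 -4.2] [-0.08  0.06 -0.06] 20.9
12.5 -0.7 -0.8 -0.002 0.001 -0 0.2; 12.5 -0.7 -0.7 -0.002 0.001 -0 0.2; 12.5 -0.6 -0.7 -0.002 0.001 -0 0.2; 12.5 -0.6 -0.7 -0.002 0.001 -0 0.2; 12.5 -0.6 -0.7 -0.002 0.001 -0 0.2; 12.5 -0.6 -0.7 -0.002 0.001 -0 0.2
```

View pics/e1.png

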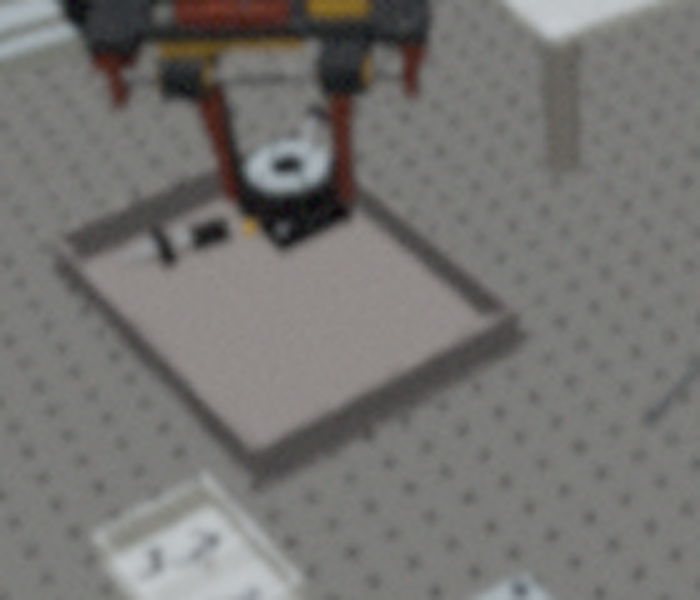

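carry_out --steps "12.5 -0.7 -0.8 0 0.001 0 0.2; 12.5 -0.7 -0.7 0 0.001 0 0.2; 12.5 -0.6 -0.7 0 0.001 0 0.2; 12.5 -0.6 -0.7 0 0.001 0 0.2; 12 0 0 0 0.001 0 0.2; 10 0 0 0 0 0 0.2; 5 0 0 0 0 0 0.2; 0 0 0 0 0 0 0.2"

```text
time: 21.75
tcp_pos: [0.5047, 0.3106, 0.0388]
orientation: [0.2, 89.6, -120.6]
contact_force: [0.6, -0.3, -3.4]
gripper_width: 0.635
```

Run:
```python
from h import *
rep(1);p,Rm,st=pose();print(Rm[:,0])
```

```text
[0.5047 0.3106 0.0388] r 0.3069 ang 81.7 yaw -30.9 [ 0.6 -0.3 -3.4] [-0.02  0.15  0.05] 21.75
[-0.00388916 -0.00657013 -0.99997085]
```

carry_out --steps "4 0 0 0 0 0 0.2; 3 0 0 0 0 0 0.2; 2 0 0 0 0 0 0.2; 1 0 0 0 0 0 0.2; 0 0 0 0 0 0 0.2"

```text
time: 22.25
tcp_pos: [0.5061, 0.3112, 0.0294]
orientation: [20.4, 89.7, -100.4]
contact_force: [-0.3, 0.1, -3.1]
gripper_width: 0.629
```

carry_out --steps "1.5 0 0 0 0 0 0.2; 1 0 0 0 0 0 0.2; 0 0 0 0 0 0 0.2"

```text
time: 22.55
tcp_pos: [0.5065, 0.3114, 0.0272]
orientation: [32.2, 89.7, -88.7]
contact_force: [-0.3, -0.3, -4.4]
gripper_width: 0.634
```

carry_out --steps "1 0 0 0 0 0 0.2; 1 0 0 0 0 0 0.2; 0 0 0 0 0 0 0.2"

```text
time: 22.85
tcp_pos: [0.5066, 0.3114, 0.0252]
orientation: [35.0, 89.7, -85.9]
contact_force: [0.1, 0.0, -3.7]
gripper_width: 0.632
```

carry_out --steps "0.8 0 0 0 0 0 0.2; 0 0 0 0 0 0 0.2"

```text
time: 23.05
tcp_pos: [0.5066, 0.3114, 0.0243]
orientation: [33.7, 89.7, -87.1]
contact_force: [1.0, -0.3, -4.2]
gripper_width: 0.634
```

carry_out --steps "0.8 0 0 0 0 0 0.2; 0 0 0 0 0 0 0.2"

```text
time: 23.25
tcp_pos: [0.5067, 0.3115, 0.0242]
orientation: [38.0, 89.7, -82.9]
contact_force: [-0.5, -0.1, -3.0]
gripper_width: 0.628
```

carry_out --steps "0.6 0 0 0 0 0 0.2; 0 0 0 0 0 0 0.2"

```text
time: 23.45
tcp_pos: [0.5068, 0.3115, 0.0242]
orientation: [42.3, 89.7, -78.5]
contact_force: [-0.2, 0.4, -2.1]
gripper_width: 0.632
```

carry_out --steps "1.2 0 0 0 0 0 0.2; 0 0 0 0 0 0 0.2"

```text
time: 23.65
tcp_pos: [0.5069, 0.3115, 0.0242]
orientation: [47.2, 89.7, -73.7]
contact_force: [-0.1, -0.4, -3.6]
gripper_width: 0.631
```

carry_out --steps "0 0 0 0 0 0 -0.2; 0 0 0 0 0 0 -0.4; 0 0 0 0 0 0 -0.7; 0 0 0 0 0 0 -1; 0 0 0 0 0 0 -1; 0 0 0 0 0 0 -1" --squeeze 5

```text
time: 24.25
tcp_pos: [0.5085, 0.3123, 0.0243]
orientation: [84.1, 89.7, -36.8]
contact_force: [-0.6, -0.1, 0.3]
gripper_width: 0.99
```

Run:
```python
from h import *
rep(1)
s=eyes.snapshot("side"); cv2.imwrite("pics/e2.png",cv2.resize(s["pixels"][110:230,140:280],None,fx=5,fy=5,interpolation=cv2.INTER_CUBIC))
```

```text
[0.5085 0.3123 0.0243] r 0.309 ang 81.0 yaw -30.9 [-0.6 -0.1  0.3] [-0.05  0.13 -0.01] 24.25
```

View pics/e2.png

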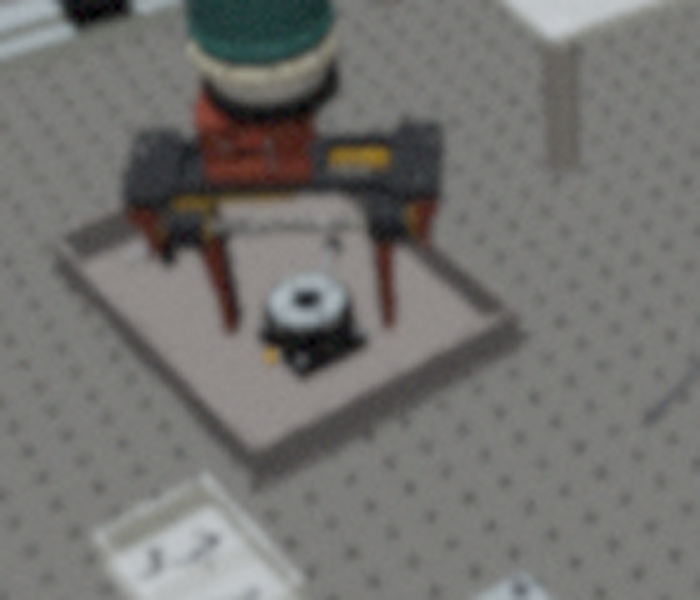

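Standing upright in the tray, fingers clear. Raise straight up and check the whole scene.

carry_out --steps "-5 0 0 0 0 0 -1; -10 0 0 0 0 0 -1; -20 0 0 0 0 0 -1; -30 0 0 0 0 0 -1; -40 0 0 0 0 0 -1; -40 0 0 0 0 0 -1; -30 0 0 0 0 0 -1; 0 0 0 0 0 0 -1"

```text
time: 25.1
tcp_pos: [0.5072, 0.3126, 0.2103]
orientation: [86.5, 89.7, -34.4]
contact_force: [0.4, 1.3, 0.5]
gripper_width: 0.995
```

Run:
```python
from h import *
rep(1)
for n in("side","top"):
    s=eyes.snapshot(n); cv2.imwrite(f"pics/f_{n}.png",cv2.resize(s["pixels"][110:380,110:420],None,fx=2.2,fy=2.2,interpolation=cv2.INTER_CUBIC))
    for t,z in(("place_1",.038),("lens_tube",0),("pillar_post",0),("micrometer_head",.004),("clamp_fork",0)):
        for r in eyes.landmark_of(t,n)[:3]: print(n,t,round(r["p"],2),np.round(onz(s,r["uv"],z)[0],3))
```

```text
[0.5072 0.3126 0.2103] r 0.3092 ang 81.2 yaw -30.8 [0.4 1.3 0.5] [-0.07  0.04 -0.01] 25.1
side place_1 0.86 [ 0.476 -0.119  0.038]
side place_1 0.75 [0.47  0.001 0.038]
side place_1 0.55 [ 0.486 -0.255  0.038]
side lens_tube 0.72 [ 0.626 -0.04   0.   ]
side lens_tube 0.37 [ 0.48  -0.128  0.   ]
side pillar_post 0.79 [ 0.626 -0.176  0.   ]
side micrometer_head 0.4 [0.478 0.436 0.004]
side clamp_fork 0.68 [0.483 0.027 0.   ]
side clamp_fork 0.64 [ 0.386 -0.2    0.   ]
side clamp_fork 0.35 [ 0.496 -0.104  0.   ]
top place_1 0.89 [ 0.475 -0.132  0.038]
top place_1 0.84 [0.474 0.01  0.038]
top place_1 0.65 [ 0.484 -0.251  0.038]
top lens_tube 0.57 [ 0.631 -0.052  0.   ]
top pillar_post 0.41 [ 0.637 -0.173  0.   ]
top clamp_fork 0.55 [ 0.387 -0.202  0.   ]
```

View pics/f_side.png

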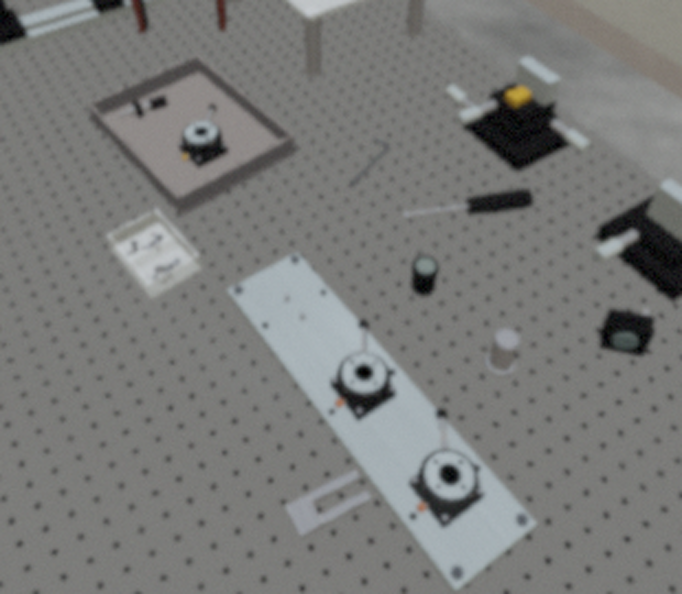

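View pics/f_top.png

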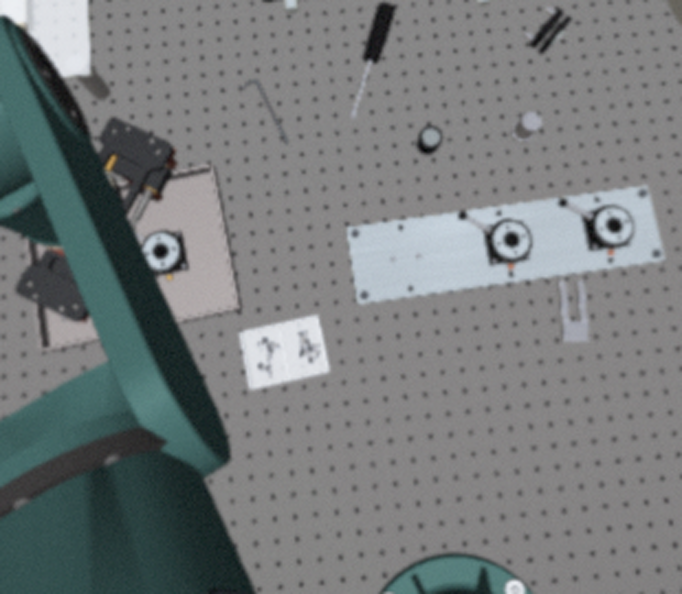

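```bash
python3 -c "
from workcell import job
print(job.finish_job())"
```

```text
the job is handed in; nothing more can be done
None
```

The dragging stage was at place 1, the plate's +y end. It now stands upright in the free part of the repair tray, and the job was handed in at about 25 s of the 67 s allowed.

- **Feeling the levers:** I swung each lever with the shut fingers. Place 1 pushed back with a steady 5–9 N all the way round. Places 2 and 3 showed no more than about 1.5 N, which is sensor noise.
- **Angles:** I measured place 1's lever at about 48° after its swing. I did not measure places 2 and 3 the same way, but the fingers' end positions and the last pictures put them at about 45–50°.
- **Moving the stage:** I gripped the ring at 23 N and lifted straight up, carrying a weight of about 3–4 N. I lowered it in steps of about 1 mm until it stopped, then released it and raised the gripper clear.
- **Last pictures:** The bad stage is upright in the free part of the tray. The two smooth stages are still on their places with the levers turned, the pins at place 1 are bare, and the other things look where they were.

**Checks that disagreed:**
- While positioning at place 1, a fingertip may have brushed the ring at about 1 N before I moved it away.
- On first contact there, the finger pressed the lever's ball with about 9 N.
- The trained networks still reported a stage at place 1 at the end, and placed the free spot up to 2 cm apart between cameras. The pictures contradict the first, and for the second I used the tray's corners.

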